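Weigh a vee block on the bench steelyard

TASK

Weigh the steel vee block: set it down gently, upright, in the middle of the balance's pan and let go. Then slide the counterpoise along the beam with light pushes on its upright plate (do not pinch or force it) until the beam comes to rest level by itself with nothing touching it. Leave the other things on the bench where they are.

Things in the scene. Friction and masses are not known exactly. Their poses are not given: they have to be found in the camera images.
- balance: Fixed bench steelyard. Origin on the bench under the pivot; z up, y along the level beam: pan on the +y side, counterpoise on the -y side. Grey base plate 110 (x) x 130 (y) x 14 mm; two grey cheeks (44 mm over all in x, 26 in y, up to z = 92 mm) carry the pivot pin at z = 80 mm. The beam is an aluminium bar 12 mm wide, 16 mm high.
- beam (a joint): Beam tilt in rad: 0 level, + = pan high; stops at -0.08 and 0.08. Sprung, well damped, settles in about 0.8 s. Free of stops and touch, 1 mm of counterpoise travel changes the resting tilt by about 0.0045 (outward = more positive). A push on the plate itself tilts the beam, as it acts some 50 mm above the pivot: read the tilt only when nothing touches the balance.
- poise (a joint): Position of the counterpoise along the beam in m: 0 at its inner stop (35 mm from the pivot), growing outward (to -y of the balance) to 0.115 at its outer stop. It starts near the inner stop; the balance point lies between about 0.03 and 0.11, depending on the block's unknown weight. It slides stiffly (about 3 N) and stays where it is left.
- plate_mid (a point): Centre of the counterpoise's upright push plate: 40 mm wide (x), 12 mm thick (y, along the beam), 52 mm high, flat faces looking along the beam, 127 mm above the bench when level; free space on both sides of it. The dark saddle below it, round the beam, is 44 x 36 x 46 mm; its top is 25 mm below this point. Axes as the balance, tilting with the beam.
- pan_mid (a point): Centre of the pan's floor (upper face), 105 mm from the pivot on the +y side, 60 mm above the bench when level. The pan is a square steel tray 100 x 100 mm outside with a rim 3 mm thick that rises 6 mm above the floor. It is part of the beam and yields when pressed: it sinks or rises with it by up to 8 mm.
- vee_block: The load: loose grey steel vee block, 40 (x) x 45 (y) x 34 mm (z up), a vee groove along y in its top; about 0.24 to 0.48 kg. Origin at the centre of its underside. Grasp across its 40 mm (x) between the flat sides.
- vee_mid (a point): Centre of the vee block, 17 mm above its underside; axes as the block.
- plug_adapter: Bystander: white square mains adapter 50 x 50 x 38 mm, loose; origin at the centre of its underside.
- loupe: Bystander: black round loupe, 38 mm across, 36 mm high, loose; origin at the centre of its underside.
- petri: Bystander: clear round petri dish, 62 mm across, 16 mm high, loose; origin at the centre of its underside.
- loop_mid (a point): Centre of the fixed upright steel loop (34 mm wide in x, 8 mm in y, from the base to 107 mm above the bench) round the beam's outer end, 192 mm from the pivot. When the beam is level, its dark pointer stands midway between the small index marks on this loop.
Not all that is in view belongs to the job. What is shaped like the vee_block but blue or orange is not meant.

How it is judged (in metres and radians):
On the way, in this order (a step that is already met when the one before it is completed fails the run):
1. the vee block stands in the middle of the pan and is let go (horizontal distance between vee_mid and pan_mid below 0.018 m and z of vee_mid in the frame of pan_mid between 0.01 and 0.022 m and angle between vee_block's own z axis and vertical below 0.15 rad and contact force between the fingers and vee_block below 0.1 N and z of each of vee_mid, vee_mid, vee_mid in the frame of pan_mid above 0.01 m), for 0.3 s.
2. the beam rests level with nothing touching the balance (value of joint beam between -0.025 and 0.025 rad and velocity of joint beam between -0.03 and 0.03 rad/s and contact force between each of the arm, the fingers and balance below 0.1 N), for 0.6 s.
At the end, for the whole second after the job is handed in: The vee block stands upright on the pan, its centre within 18 mm of the pan's, and the beam rests within 0.025 rad of level, still, with nothing touching the balance (value of joint beam between -0.025 and 0.025 rad and velocity of joint beam between -0.03 and 0.03 rad/s and horizontal distance between vee_mid and pan_mid below 0.018 m and z of vee_mid in the frame of pan_mid between 0.01 and 0.022 m and angle between vee_block's own z axis and vertical below 0.15 rad and linear speed of vee_block below 0.02 m/s and z of each of vee_mid, vee_mid, vee_mid in the frame of pan_mid above 0.01 m).
It fails at once if the robot presses on or pinches the balance or its counterpoise with more than 15 N (contact force between any of the fingers, the arm and balance above 15 N).
It fails at once if the block is dropped or pressed on the pan with more than 20 N (contact force between vee_block and balance above 20 N).
It fails at once if a bystander is moved by more than 15 mm (distance of any of plug_adapter, loupe, petri from where it was at the start of the episode above 0.015 m).
It also fails if it takes over 72 s, if anything falls off the work surface, if the arm or the gripper's body presses on something with over 40 N, if the wrist force passes 120 N, or if a joint passes its speed limit or range.

ROBOT

A 6-joint arm with a two-finger parallel gripper is mounted at the origin on a cart in front of the work surface, level with it; the furniture and walls round the work are solid. World frame = base frame: x ahead of the robot, y to its left, z up, the work surface at z = 0. Lengths are in m, angles in degrees, forces in N, time in s.
With the tool pointing down it reaches from about 0.325 to 0.775 m from the base axis. Payload 5.5 kg.
Tool frame: the origin (TCP) lies on the centre line of the jaws, within the pads' length; the fingertips stand 25 mm ahead of it and the grasp point (between the pads) lies 6 mm ahead of it; z points along the fingers, y is the line along which they close (so a half turn about z gives the same grasp; the last joint's range is limited). The gripper opens to 88 mm and grips with 3 to 60 N. Pads are 20 mm wide; open, the fingers measure 115 mm over their backs; the gripper's body (75 mm by 178 mm) begins 61 mm behind the grasp point.
Start: joints at [-68.394, 5.22, 70.514, -0, 104.267, -3.249], TCP at [0.252, -0.544, 0.248] pointing down, gripper open.
Joint ranges: [-164.24, 164.24], [-49.07, 125.15], [9.68, 141.18], [-86.29, 266.29], [3.28, 154.24], [-151.56, 151.56]. Speed limits (degrees/s): [147.25, 147.25, 172.46, 180, 180, 180].

INTERFACE

Orientations are given as a 3x3 rotation matrix whose columns are the frame's x, y, z axes.
In Python, from plant import env gives the robot as it stands. The module is installed in compiled form; this text tells all that it offers.
- The arm moves only by the tool send_rows, never from a script. Its argument "increments" is a list of rows, each a list of 3 entries, a list of its own where there are three numbers: the shift along the tool's x, y, z in mm, then the turn, a rotation vector about the tool's x, y, z in degrees, then the opening, from 0 (shut) to 1 (fully open). A call has 1 to 5 rows; each row is the pose to reach, as a shift and turn from the pose commanded when the call began, along the tool's axes at that moment; what a row does not reach only later rows make up. A row lasts 1/8 s, in which the tool goes at most 62.5 mm and 10.7 degrees, less where a joint would pass 70% of its speed; a pose out of reach is approached as far as the arm can. A call with a gripper value outside its range is refused whole. The fingers move at their own pace and stop on an object; "squeeze" is the grip in N (left out, the last holds). Time passes only in rows, so rows that repeat a pose let the fingers close. It gives the time, the measured TCP pose, the force, the opening and the grip force at its end, in the units of the state.
- env.observe(): the state, without advancing time (a new reading comes with each control period).
- env.read_camera(name): name is "side" or "top"; returns (picture, depth): 420x560x3 uint8, red, green, blue; 420x560 float32, m along the optical axis (not along the pixel's ray), 0 where there is no reading.
- env.camera_info(name): a dict with "camera_matrix" (3x3 intrinsics, pixels), "k1" (the pictures are not rectified: a ray, as slopes to the right and down, at radius r is drawn at 1 + k1 r^2 times it, then the intrinsics apply), "extrinsics" (4x4, takes a point from world to camera coordinates). Camera axes: x right, y down, z forward; pixel columns grow to the right and rows downward; lengths in m; the calibration is good to about 2 mm. A picture is of the moment at which its call begins. camera_info takes no time and is no camera call.
- env.hand_in(): hands the job in; it is judged then, once.
The state is a dict: "time_s": time; "q": joint angles; "joint_vel": joint speeds; "tau": joint torques, N m; "ee_pos": TCP position; "tool_rot": TCP orientation; "force": force on the tool from outside, world axes, zero at the start; "torque": the same for the moment, N m; "finger_gap": finger opening in m; "grasp_force": force on a finger pad.
Only numpy, scipy, OpenCV 4.12 (cv2) and the standard library are available. Lean on these libraries where they do the work, as an engineer would, in place of code of your own. Each camera call takes 0.05 s, during which the arm holds its last target. There are 200 camera calls.

## Working session

There is one attempt and no reset: what is moved stays moved. The work goes in short steps, Python scripts to look and compute and a tool call to move; the robot and the scene stay as the last step left them, time stands still between calls to the robot, and variables do not carry over. Pictures are saved under pics/ and viewed, at most 10 in all, crops included, and the job is handed in when it is done.

Besides the shell and the picture viewer there is one more tool, called after "Request:" by a JSON object that holds its "op" and its "data", one argument or row to a line. send_rows: Moves the arm, as the interface text tells. Its arguments: {"type":"object","properties":{"increments":{"type":"array","items":{"type":"array"}},"squeeze":{"type":"number"}},"required":["increments"]}

```bash
mkdir -p pics
cat > h.py <<'E'
import numpy as np, cv2
from plant import env
def cam(n):
    i=env.camera_info(n); return np.array(i["camera_matrix"]),float(i["k1"]),np.array(i["extrinsics"])
def grid(n,depth):
    K,k1,T=cam(n); h,w=depth.shape
    v,u=np.mgrid[:h,:w].astype(float)
    p=cv2.undistortPoints(np.stack([u,v],-1).reshape(-1,1,2),K,np.array([k1,0,0,0,0.])).reshape(h,w,2)
    P=np.dstack([p,np.ones((h,w))])*depth[...,None]
    return (P-T[:3,3])@T[:3,:3]   # world xyz
def shot(n):
    im,d=env.read_camera(n); return im,grid(n,d),d
def save(im,name,scale=1):
    im=cv2.resize(im[...,::-1],None,fx=scale,fy=scale,interpolation=cv2.INTER_CUBIC); cv2.imwrite("pics/"+name,im)
E
python3 - <<'E'
from h import *
for n in("top","side"):
    im,P,d=shot(n); save(im,n+"0.png",1.4); np.savez(n+"0.npz",im=im,P=P)
    T=cam(n)[2]; print(n,cam(n)[0].round(1).tolist(),cam(n)[1],(-T[:3,:3].T@T[:3,3]).round(3),T[2,:3].round(2))
s=env.observe(); print(s["time_s"],s["ee_pos"],s["tool_rot"])
E
```

```text
top [[532.7, 0.0, 279.6], [0.0, 532.7, 215.7], [0.0, 0.0, 1.0]] -0.10638006021418069 [0.214 0.17  1.299] [ 0.26 -0.14 -0.96]
side [[391.1, 0.0, 277.1], [0.0, 391.1, 203.2], [0.0, 0.0, 1.0]] 0.008707394556695948 [0.957 0.618 0.877] [-0.4  -0.56 -0.72]
0.1 [ 0.25211455 -0.54421291  0.24661719] [[ 9.07378477e-01  4.20314042e-01 -6.36409291e-04]
 [ 4.20314510e-01 -9.07377021e-01  1.62935677e-03]
 [ 1.07378361e-04 -1.74593532e-03 -9.99998470e-01]]
```

View pics/top0.png

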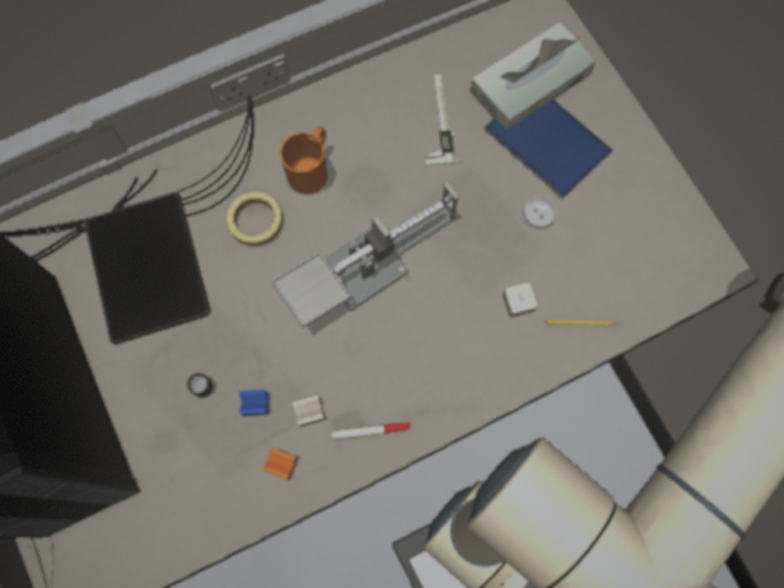

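View pics/side0.png

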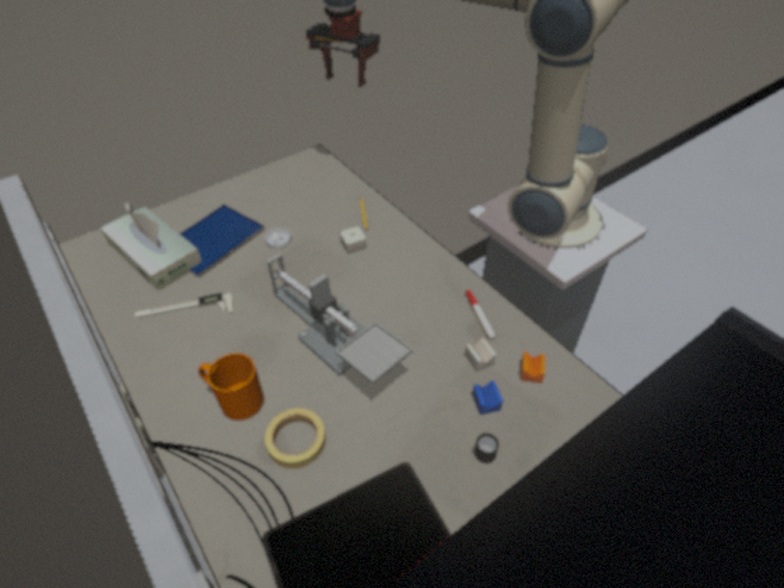

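The top view shows the pale vee block at (308,411), blue at (254,402), orange at (280,463), pan centre (313,290), plate (381,238) and loop (452,203), in 1.4x pixels. The adapter is at (520,298), the loupe at (200,385) and the petri dish at (538,213).

Run:
```python
from h import *
for n,pts in (("top",dict(vee=(308,411),pan=(313,290),plate=(381,238),loop=(452,203),adapter=(520,298),loupe=(200,385),petri=(538,213),blue=(254,402))),("side",dict(vee=(481,352),pan=(377,352),plate=(320,292),loop=(275,268)))):
    z=np.load(n+"0.npz"); P=z["P"]
    for k,(u,v) in pts.items():
        print(n,k,P[int(v/1.4),int(u/1.4)].round(4))
    v0=P[int(pts["vee"][1]/1.4),int(pts["vee"][0]/1.4)]
    # vee cloud
    def rect(m,name):
        q=P[m][:,:2].astype(np.float32)
        if len(q)<5: print(name,len(q));return
        (c,s,a)=cv2.minAreaRect(q); print(n,name,len(q),"c",np.round(c,4),"s",np.round(s,4),"a",round(a,1),"zmed",np.median(P[m][:,2]).round(4))
    d=np.linalg.norm(P[...,:2]-v0[:2],axis=-1)
    rect((d<.045)&(P[...,2]>.012),"vee all"); rect((d<.045)&(P[...,2]>.028),"vee top")
    p0=P[int(pts["pan"][1]/1.4),int(pts["pan"][0]/1.4)]
    d=np.linalg.norm(P[...,:2]-p0[:2],axis=-1)
    rect((d<.085)&(P[...,2]>.045)&(P[...,2]<.078),"pan")
    rect((d<.3)&(P[...,2]>.125)&(P[...,2]<.18),"plate top")
    c=p0
z=np.load("top0.npz");im=z["im"]
save(im[120:250,180:340],"crop_bal.png",4.6)
z=np.load("side0.npz");im=z["im"]
save(im[170:280,180:310],"crop_side.png",5)
```

```text
top vee [0.4482 0.2024 0.0163]
top pan [0.6248 0.1056 0.0695]
top plate [ 0.6369 -0.0339  0.126 ]
top loop [ 0.6632 -0.1884  0.064 ]
top adapter [ 0.4587 -0.2208  0.0327]
top loupe [0.5698 0.353  0.0312]
top petri [ 0.5909 -0.3406  0.0129]
top blue [0.5036 0.2809 0.0178]
top vee all 343 c [0.4469 0.2033] s [0.0455 0.0404] a 79.3 zmed 0.0293
top vee top 198 c [0.4468 0.2033] s [0.0453 0.0405] a 79.6 zmed 0.0323
top pan 1648 c [0.6315 0.0899] s [0.1027 0.1356] a 8.4 zmed 0.0688
top plate top 142 c [ 0.6487 -0.0399] s [0.042  0.0153] a 6.9 zmed 0.147
side vee [0.4434 0.2012 0.0207]
side pan [0.6235 0.1109 0.0687]
side plate [ 0.6535 -0.0293  0.1297]
side loop [ 6.441e-01 -2.674e-01  5.000e-04]
side vee all 291 c [0.4465 0.2051] s [0.046  0.0427] a 78.6 zmed 0.0271
side vee top 136 c [0.4463 0.2044] s [0.0455 0.0418] a 80.0 zmed 0.0323
side pan 1272 c [0.6293 0.0962] s [0.1025 0.1273] a 8.1 zmed 0.0691
side plate top 149 c [ 0.6483 -0.0377] s [0.0399 0.0159] a 6.6 zmed 0.1425
```

View pics/crop_bal.png

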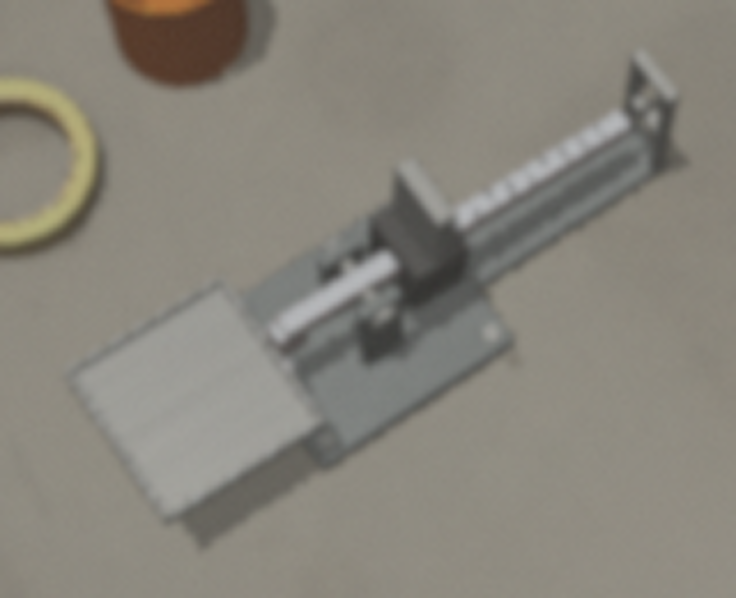

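The crop shows the balance unloaded, with the plate near the inner stop and no clutter between pan and plate. Next come the exact poses and an initial tilt estimate.

```bash
cat >> h.py <<'E'
YAW=np.radians(8.2)
EX=np.array([np.cos(YAW),np.sin(YAW)]); EY=np.array([-np.sin(YAW),np.cos(YAW)])
def bal(P,o):
    d=P[...,:2]-o; return np.dstack([d@EX,d@EY,P[...,2]])
def tool(s=None):
    s=s or env.observe(); return np.array(s["ee_pos"]),np.array(s["tool_rot"])
E
python3 - <<'E'
from h import *
for n in("top","side"):
    z=np.load(n+"0.npz");P=z["P"]
    o=np.array([.642,-.0])
    B=bal(P,o)
    m=(B[...,2]>.05)&(B[...,2]<.085)&(B[...,1]>.03)&(B[...,1]<.2)&(abs(B[...,0])<.09)
    # pan w/o beam region
    mm=m&(abs(B[...,0])>.015)&(B[...,1]>.045)
    (c,s,a)=cv2.minAreaRect(P[mm][:,:2].astype(np.float32)); print(n,"pan",np.round(c,4),np.round(s,4),a)
    # plane fit of pan
    f=mm&(abs(B[...,0])<.045)
    q=B[f]; A=np.c_[q[:,:2],np.ones(len(q))]; k=np.linalg.lstsq(A,q[:,2],rcond=None)[0]
    print(" plane slope x,y",k[:2].round(4),"rms",np.std(A@k-q[:,2]).round(4), "z range",np.percentile(q[:,2],[5,50,95]).round(4))
    b=(abs(B[...,0])<.006)&(B[...,2]>.07)&(B[...,2]<.105)&(B[...,1]>-.19)&(B[...,1]<.04); q=B[b]
    print(" beam pts",len(q),np.polyfit(q[:,1],q[:,2],1).round(4))
    l=(B[...,2]>.09)&(B[...,1]<-.15)&(B[...,1]>-.25)&(abs(B[...,0])<.05); print(" loop",P[l].mean(0).round(4),B[l].mean(0).round(4),len(B[l]))
    for nm,(u,v) in dict(mug=(305,150),orange=(280,463)).items():
        if n=="top": print(nm,P[int(v/1.4),int(u/1.4)].round(3))
    mg=(abs(P[...,0]-.75)<.15)&(abs(P[...,1]-.12)<.15)&(P[...,2]>.1)&(P[...,2]<.14)
    if mg.any(): print("tall pts",P[mg].min(0).round(3),P[mg].max(0).round(3))
E
```

```text
top pan [0.6292 0.1057] [0.1026 0.1037] 8.268404006958008
 plane slope x,y [-0.005   0.0788] rms 0.0029 z range [0.063  0.0686 0.0747]
 beam pts 387 [0.0688 0.087 ]
 loop [ 0.6695 -0.1878  0.1047] [ 0.0005 -0.1898  0.1047] 57
mug [0.897 0.    0.036]
orange [0.389 0.282 0.022]
tall pts [ 0.625 -0.03   0.1  ] [0.899 0.052 0.117]
side pan [0.6276 0.1086] [0.1024 0.1023] 8.045504570007324
 plane slope x,y [-0.0009  0.0796] rms 0.0021 z range [0.0646 0.0689 0.0753]
 beam pts 225 [0.0725 0.0886]
 loop [ 0.6701 -0.1849  0.1032] [ 0.0014 -0.187   0.1032] 50
tall pts [ 0.625 -0.03   0.1  ] [0.9   0.056 0.138]
```

```bash
cat >> h.py <<'E'
from scipy.spatial.transform import Rotation as Ro
def plan(pos,ang):
    "shift mm, turn deg to bring TCP to pos, tool y at world angle ang (deg), pointing down"
    s=env.observe(); p,R=tool(s); a=np.radians(ang)
    y=np.array([np.cos(a),np.sin(a),0]); z=np.array([0,0,-1.]); T=np.c_[np.cross(y,z),y,z]
    print("t",round(s["time_s"],2),"p",p.round(4),"shift",(R.T@(np.array(pos)-p)*1000).round(1),"turn",np.degrees(Ro.from_matrix(R.T@T).as_rotvec()).round(2),"F",np.round(s["force"],1),"gap",round(float(s["finger_gap"]),4),"gf",s["grasp_force"])
E
python3 -c "
from h import *
plan([.4467,.2038,.2],-10.4)"
```

```text
t 0.1 p [ 0.2521 -0.5442  0.2466] shift [ 491.  -596.9   47.7] turn [-9.000e-02 -5.000e-02 -5.475e+01] F [ 0.4 -0.7  0.3] gap 0.0879 gf 0.0
```

Request:
{"op": "send_rows", "data": {
  "increments": [
    [[39,-48,4],[0,0,0],1],
    [[78,-96,8],[0,0,0],1],
    [[118,-143,11],[0,0,0],1],
    [[157,-191,15],[0,0,0],1],
    [[196,-239,19],[0,0,0],1]
  ]
}}

```text
time_s: 0.72
ee_pos: [0.3295, -0.2433, 0.2281]
tool_rot: [[0.908, 0.42, 0.0], [0.42, -0.908, 0.0], [0.0, -0.0, -1.0]]
force: [1.1, -0.2, 0.0]
finger_gap: 0.0877
grasp_force: 0.0
```

Request:
{"op": "send_rows", "data": {
  "increments": [
    [[39,-48,4],[0,0,-9],1],
    [[78,-96,8],[0,0,-18],1],
    [[118,-143,11],[0,0,-27],1],
    [[157,-191,15],[0,0,-36],1],
    [[196,-239,19],[0,0,-45],1]
  ]
}}

```text
time_s: 1.35
ee_pos: [0.4069, 0.0561, 0.2094]
tool_rot: [[0.34, 0.941, 0.0], [0.941, -0.34, -0.0], [-0.0, 0.0, -1.0]]
force: [1.3, -0.8, 0.6]
finger_gap: 0.0878
grasp_force: 0.0
```

```bash
python3 -c "
from h import *
plan([.4467,.2038,.12],-10.4)"
```

```text
t 1.35 p [0.4069 0.0561 0.2094] shift [152.4 -12.8  89.3] turn [ 0.03  0.   -9.45] F [ 1.3 -0.8  0.6] gap 0.0878 gf 0.0
```

Request:
{"op": "send_rows", "data": {
  "increments": [
    [[50,-4,29],[0,0,-5],0.85],
    [[100,-8,59],[0,0,-9.5],0.85],
    [[152,-13,89],[0,0,-9.5],0.85],
    [[152,-13,89],[0,0,-9.5],0.85]
  ]
}}

```text
time_s: 1.85
ee_pos: [0.4452, 0.2033, 0.1163]
tool_rot: [[0.181, 0.984, -0.007], [0.984, -0.181, -0.002], [-0.003, -0.007, -1.0]]
force: [-0.4, 0.4, 0.1]
finger_gap: 0.0747
grasp_force: 0.0
```

```bash
python3 -c "
from h import *
plan([.4467,.2038,.03],-10.4)
im,P,d=shot('side'); save(im[200:340,260:440],'pre.png',4)"
```

```text
t 1.85 p [0.4452 0.2033 0.1163] shift [ 1.1  1.9 86.3] turn [-0.39  0.19 -0.  ] F [-0.4  0.4  0.1] gap 0.0747 gf 0.0
```

View pics/pre.png

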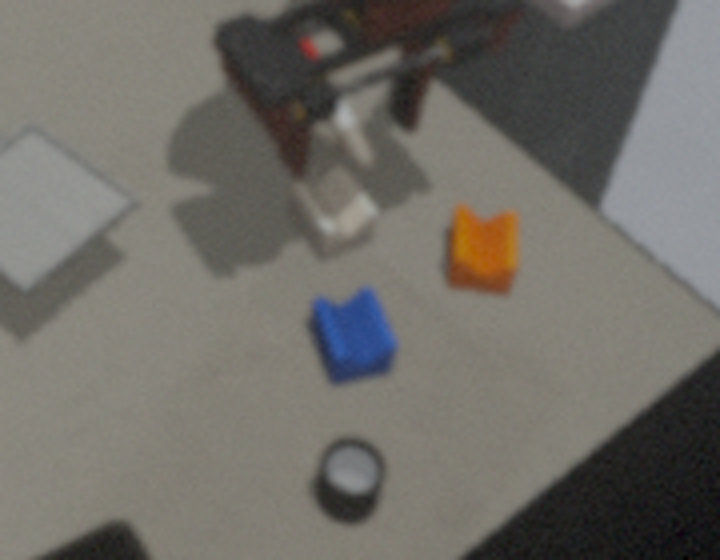

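The gripper straddles the pale vee block at (335,210), with blue and orange clear of it, so I descend and grip.

Request:
{"op": "send_rows", "data": {
  "increments": [
    [[0,0,25],[0,0,0],0.85],
    [[0,0,50],[0,0,0],0.85],
    [[0,0,72],[0,0,0],0.85],
    [[0,0,84],[0,0,0],0.85],
    [[0,0,89],[0,0,0],0.85]
  ]
}}

```text
time_s: 2.52
ee_pos: [0.4473, 0.2006, 0.0319]
tool_rot: [[0.186, 0.983, 0.001], [0.983, -0.186, 0.0], [0.0, 0.001, -1.0]]
force: [-1.3, -0.5, -0.3]
finger_gap: 0.0744
grasp_force: 0.0
```

Request:
{"op": "send_rows", "data": {
  "increments": [
    [[0,0,0],[0,0,0],0.85],
    [[0,0,0],[0,0,0],0.3],
    [[0,0,0],[0,0,0],0.3],
    [[0,0,0],[0,0,0],0.3],
    [[0,0,0],[0,0,0],0.3]
  ],
  "squeeze": 20
}}

```text
time_s: 3.15
ee_pos: [0.4471, 0.2013, 0.0318]
tool_rot: [[0.185, 0.983, 0.0], [0.983, -0.185, 0.0], [0.0, -0.0, -1.0]]
force: [1.4, -0.5, -0.0]
finger_gap: 0.0397
grasp_force: 20.0
```

```bash
python3 -c "
from h import *
plan([.6286,.1058,.15],8.1)"
```

```text
t 3.15 p [0.4471 0.2013 0.0318] shift [ -60.3  196.  -118.2] turn [-0.000e+00 -1.000e-02 -1.874e+01] F [ 1.4 -0.5 -0. ] gap 0.0397 gf 19.998817518353462
```

Request:
{"op": "send_rows", "data": {
  "increments": [
    [[0,0,-30],[0,0,0],0.3],
    [[0,0,-75],[0,0,0],0.3],
    [[0,0,-118],[0,0,0],0.3],
    [[-14,47,-118],[0,0,-5],0.3],
    [[-29,94,-118],[0,0,-10],0.3]
  ],
  "squeeze": 30
}}

```text
time_s: 3.78
ee_pos: [0.535, 0.1553, 0.15]
tool_rot: [[0.007, 1.0, 0.001], [1.0, -0.007, 0.0], [0.0, 0.001, -1.0]]
force: [-0.5, 0.8, -3.3]
finger_gap: 0.0403
grasp_force: 30.0
```

```bash
python3 -c "
from h import *
plan([.6289,.1033,.15],8.1)"
```

```text
t 3.77 p [0.535  0.1553 0.15  ] shift [-51.3  94.2   0. ] turn [ 0.05 -0.02 -8.5 ] F [-0.5  0.8 -3.3] gap 0.0403 gf 29.999236911535263
```

Request:
{"op": "send_rows", "data": {
  "increments": [
    [[-20,37,0],[0,0,-4],0.3],
    [[-40,74,0],[0,0,-8.5],0.3],
    [[-51,94,0],[0,0,-8.5],0.3],
    [[-51,94,0],[0,0,-8.5],0.3],
    [[-51,94,0],[0,0,-8.5],0.3]
  ]
}}

```text
time_s: 4.4
ee_pos: [0.6267, 0.1038, 0.1488]
tool_rot: [[-0.137, 0.991, -0.002], [0.991, 0.137, 0.0], [0.0, -0.002, -1.0]]
force: [0.4, 0.9, -3.8]
finger_gap: 0.0401
grasp_force: 30.0
```

Run:
```python
from h import *
plan([.6289,.1033,.108],8.1)
pan=np.array([.6284,.1072])
for n in ("top","side"):
    im,P,d=shot(n); B=bal(P,pan)
    m=(B[...,2]>.105)&(B[...,2]<.16)&(abs(B[...,0])<.028)&(abs(B[...,1])<.04)
    print(n,m.sum(),B[m].min(0).round(4),B[m].max(0).round(4))
    if n=="side": save(im[140:300,180:400],"hold.png",3.6)
```

```text
t 4.4 p [0.6267 0.1038 0.1488] shift [-0.8  2.2 40.8] turn [-0.11 -0.03 -0.23] F [ 0.4  0.9 -3.8] gap 0.0401 gf 29.999107718467712Traceback (most recent call last):
  File "<stdin>", line 7, in <module>
    return umr_minimum(a, axis, None, out, keepdims, initial, where)
ValueError: zero-size array to reduction operation minimum which has no identity
```

Request:
{"op": "send_rows", "data": {
  "increments": [
    [[0,1,14],[0,0,0],0.3],
    [[0,1,28],[0,0,0],0.3],
    [[0,1,38],[0,0,0],0.3],
    [[0,1,42],[0,0,0],0.3],
    [[0,1,44],[0,0,0],0.3]
  ]
}}

```text
time_s: 5.08
ee_pos: [0.6285, 0.1034, 0.1054]
tool_rot: [[-0.137, 0.991, -0.0], [0.991, 0.137, -0.0], [0.0, -0.0, -1.0]]
force: [-0.2, -0.2, -2.9]
finger_gap: 0.0396
grasp_force: 30.0
```

Request:
{"op": "send_rows", "data": {
  "increments": [
    [[0,0,1],[0,0,0],0.3],
    [[0,0,2],[0,0,0],0.3],
    [[0,0,3],[0,0,0],0.3],
    [[0,0,4],[0,0,0],0.3],
    [[0,0,5],[0,0,0],0.3]
  ]
}}

```text
time_s: 5.7
ee_pos: [0.6287, 0.1034, 0.1007]
tool_rot: [[-0.137, 0.991, 0.0], [0.991, 0.137, -0.0], [-0.0, 0.0, -1.0]]
force: [-0.3, -0.6, -3.7]
finger_gap: 0.04
grasp_force: 30.0
```

Run:
```python
from h import *
plan([.6289,.1033,.0855],8.1)
```

```text
t 5.7 p [0.6287 0.1034 0.1007] shift [-0.1  0.2 15.2] turn [ 0.02  0.01 -0.25] F [-0.3 -0.6 -3.7] gap 0.04 gf 29.999244064092636
```

Request:
{"op": "send_rows", "data": {
  "increments": [
    [[0,0,1],[0,0,0],0.3],
    [[0,0,2],[0,0,0],0.3],
    [[0,0,3],[0,0,0],0.3],
    [[0,0,4],[0,0,0],0.3],
    [[0,0,5],[0,0,0],0.3]
  ]
}}

```text
time_s: 6.32
ee_pos: [0.6286, 0.1034, 0.0956]
tool_rot: [[-0.137, 0.991, 0.0], [0.991, 0.137, -0.0], [-0.0, 0.0, -1.0]]
force: [-0.0, -0.5, -2.1]
finger_gap: 0.0397
grasp_force: 30.0
```

Request:
{"op": "send_rows", "data": {
  "increments": [
    [[0,0,1],[0,0,0],0.3],
    [[0,0,2],[0,0,0],0.3],
    [[0,0,3],[0,0,0],0.3],
    [[0,0,4],[0,0,0],0.3],
    [[0,0,4],[0,0,0],0.3]
  ]
}}

```text
time_s: 6.95
ee_pos: [0.6286, 0.1034, 0.0917]
tool_rot: [[-0.137, 0.991, 0.0], [0.991, 0.137, -0.0], [-0.0, 0.0, -1.0]]
force: [1.0, -0.2, -1.8]
finger_gap: 0.04
grasp_force: 30.0
```

```bash
cat >> h.py <<'E'
def tilt():
    "resting tilt estimates: pan slope (clear of block) and beam-bar slope, both cameras"
    o=np.array([.6284,.1072])-.1066*EY; out={}
    for n in("top","side"):
        im,P,d=shot(n); B=bal(P,o); x,y,z=B[...,0],B[...,1],B[...,2]
        f=(abs(x)>.026)&(abs(x)<.046)&(y>.06)&(y<.152)&(z>.045)&(z<.085); q=B[f]
        for _ in range(3):
            A=np.c_[q[:,:2],np.ones(len(q))]; k=np.linalg.lstsq(A,q[:,2],rcond=None)[0]; r=A@k-q[:,2]; q=q[abs(r)<2.5*r.std()]
        b=(abs(x)<.005)&(z>.068)&(z<.108)&(y>-.185)&(y<.04); w=B[b]; w=w[abs(w[:,2]-.088)<.02]
        pl=(z>.13)&(z<.17)&(abs(x)<.03)&(y<0)&(y>-.18)
        print(n,"pan slope",k[1].round(4),"z@105",(k[1]*.105+k[2]).round(4),len(q),"beam",np.polyfit(w[:,1],w[:,2],1).round(4) if len(w)>9 else 0,len(w),"plate top y",np.median(y[pl]).round(4) if pl.any() else None)
        out[n]=(im,B)
    return out
E
python3 - <<'E'
from h import *
plan([.6289,.1033,.0855],8.1); tilt()
E
```

```text
t 6.95 p [0.6286 0.1034 0.0917] shift [-0.2  0.3  6.2] turn [ 0.01  0.   -0.25] F [ 1.  -0.2 -1.8] gap 0.04 gf 29.999574422836304
top pan slope 0.3591 z@105 0.0442 49 beam [0.0141 0.0897] 263 plate top y -0.0349
side pan slope -0.0014 z@105 0.06 259 beam [0.0458 0.0912] 224 plate top y -0.0307
```

Request:
{"op": "send_rows", "data": {
  "increments": [
    [[0,0,1],[0,0,0],0.3],
    [[0,0,2],[0,0,0],0.3],
    [[0,0,3],[0,0,0],0.3],
    [[0,0,4],[0,0,0],0.3],
    [[0,0,5],[0,0,0],0.3]
  ]
}}

```text
time_s: 7.68
ee_pos: [0.6286, 0.1034, 0.0867]
tool_rot: [[-0.137, 0.991, 0.0], [0.991, 0.137, -0.0], [-0.0, 0.0, -1.0]]
force: [-0.6, -1.0, -0.7]
finger_gap: 0.0397
grasp_force: 30.0
```

Request:
{"op": "send_rows", "data": {
  "increments": [
    [[0,0,1],[0,0,0],0.3],
    [[0,0,1.5],[0,0,0],0.3],
    [[0,0,1.5],[0,0,0],0.3],
    [[0,0,1.5],[0,0,0],0.3]
  ]
}}

```text
time_s: 8.18
ee_pos: [0.6286, 0.1035, 0.0851]
tool_rot: [[-0.137, 0.991, 0.0], [0.991, 0.137, 0.0], [0.0, 0.0, -1.0]]
force: [0.5, -0.4, -0.8]
finger_gap: 0.0399
grasp_force: 30.0
```

Run:
```python
from h import *
plan([.6289,.1033,.0855],8.1); tilt()
```

```text
t 8.18 p [0.6286 0.1035 0.0851] shift [-0.2  0.3 -0.4] turn [ 0.   -0.   -0.25] F [ 0.5 -0.4 -0.8] gap 0.0399 gf 30.00004157423973
top pan slope 0.2216 z@105 0.0396 41 beam [-0.0652  0.0892] 291 plate top y -0.03
side pan slope -0.0788 z@105 0.0521 264 beam [-0.0387  0.0905] 228 plate top y -0.0257
```

Near the lower stop now, so I open slowly and lift off.

Request:
{"op": "send_rows", "data": {
  "increments": [
    [[0,0,0],[0,0,0],0.5],
    [[0,0,0],[0,0,0],0.6],
    [[0,0,0],[0,0,0],0.7],
    [[0,0,0],[0,0,0],0.7],
    [[0,0,-4],[0,0,0],0.7]
  ],
  "squeeze": 3
}}

```text
time_s: 8.9
ee_pos: [0.6283, 0.1035, 0.0888]
tool_rot: [[-0.137, 0.991, -0.001], [0.991, 0.137, -0.0], [0.0, -0.001, -1.0]]
force: [0.1, 0.6, 0.4]
finger_gap: 0.0615
grasp_force: 0.0
```

Request:
{"op": "send_rows", "data": {
  "increments": [
    [[0,0,-30],[0,0,0],0.7],
    [[0,0,-70],[0,0,0],0.7],
    [[0,0,-115],[0,0,0],0.7],
    [[0,0,-115],[0,0,0],0],
    [[0,0,-115],[0,0,0],0]
  ]
}}

```text
time_s: 9.52
ee_pos: [0.6285, 0.1034, 0.2037]
tool_rot: [[-0.137, 0.991, -0.0], [0.991, 0.137, -0.0], [0.0, -0.0, -1.0]]
force: [0.1, -0.0, -0.8]
finger_gap: 0.0449
grasp_force: 0.0
```

Run:
```python
from h import *
o=tilt()
for n in o:
    im,B=o[n]; m=(abs(B[...,0])<.045)&(B[...,1]>.06)&(B[...,1]<.15)&(B[...,2]>.072)&(B[...,2]<.1)
    c,s,a=cv2.minAreaRect(B[m][:,:2].astype(np.float32)); print(n,"block",np.round(c,4),np.round(s,4),round(a,1),np.percentile(B[m][:,2],95).round(4))
save(o["side"][0][170:290,180:340],"placed.png",4.5)
plan([.642,0,.2],8.1)
```

```text
top pan slope 0.0884 z@105 0.0454 78 beam [-0.0797  0.0871] 281 plate top y -0.036
side pan slope -0.0766 z@105 0.0517 350 beam [-0.0633  0.0875] 272 plate top y -0.0285Traceback (most recent call last):
  File "<stdin>", line 5, in <module>
    return _quantile_unchecked(
        a, q, axis, out, overwrite_input, method, keepdims, weights)
    return _ureduce(a,
                    func=_quantile_ureduce_func,
    ...<5 lines>...
                    overwrite_input=overwrite_input,
                    method=method)
    r = func(a, **kwargs)
    result = _quantile(arr,
                       quantiles=q,
    ...<2 lines>...
                       out=out,
                       weights=wgt)
    slices_having_nans = np.isnan(arr[-1, ...])
                                  ~~~^^^^^^^^^
IndexError: index -1 is out of bounds for axis 0 with size 0
```

Run:
```python
from h import *
o=np.array([.6284,.1072])-.1066*EY; print(o)
plan(list(o+.012*EY)+[.148],8.2)
```

```text
[0.64360424 0.00168985]
t 9.62 p [0.6279 0.1034 0.2021] shift [-90.9   1.7  54.1] turn [-0.18 -0.01 -0.35] F [ 0.3 -0.8  0.9] gap 0.0369 gf 0.0
```

Request:
{"op": "send_rows", "data": {
  "increments": [
    [[-45,1,0],[0,0,-0.3],0],
    [[-91,1.7,0],[0,0,-0.3],0],
    [[-91,1.7,10],[0,0,-0.3],0],
    [[-91,1.7,35],[0,0,-0.3],0],
    [[-91,1.7,54],[0,0,-0.3],0]
  ]
}}

```text
time_s: 10.25
ee_pos: [0.6418, 0.0143, 0.1472]
tool_rot: [[-0.142, 0.99, -0.003], [0.99, 0.142, 0.001], [0.001, -0.003, -1.0]]
force: [0.2, 0.1, -0.4]
finger_gap: 0.0004
grasp_force: 0.0
```

Run:
```python
from h import *
o=tilt()
for n in o:
    im,B=o[n]; m=(abs(B[...,0])<.04)&(B[...,1]>.06)&(B[...,1]<.15)&(B[...,2]>.07)&(B[...,2]<.1)
    if m.sum()>5:
        c,s,a=cv2.minAreaRect(B[m][:,:2].astype(np.float32)); print(n,"block",np.round(c,4),np.round(s,4),round(a,1),np.percentile(B[m][:,2],95).round(4))
save(o["side"][0][160:290,180:340],"placed.png",4.5)
plan([.642,0,.148],8.2)
```

```text
top pan slope -0.0641 z@105 0.0516 506 beam [-0.0539  0.091 ] 171 plate top y -0.0348
side pan slope -0.0816 z@105 0.0517 357 beam [-0.0741  0.0886] 148 plate top y -0.0243
top block [0.0002 0.1066] [0.0426 0.0458] 1.4 0.088
side block [-1.000e-04  1.082e-01] [0.0474 0.0406] 88.2 0.0867
t 10.35 p [0.6409 0.0144 0.1457] shift [-14.4  -1.   -2.4] turn [-0.39 -0.08  0.  ] F [ 0.7 -0.  -0.5] gap 0.0004 gf 0.0
```

View pics/placed.png

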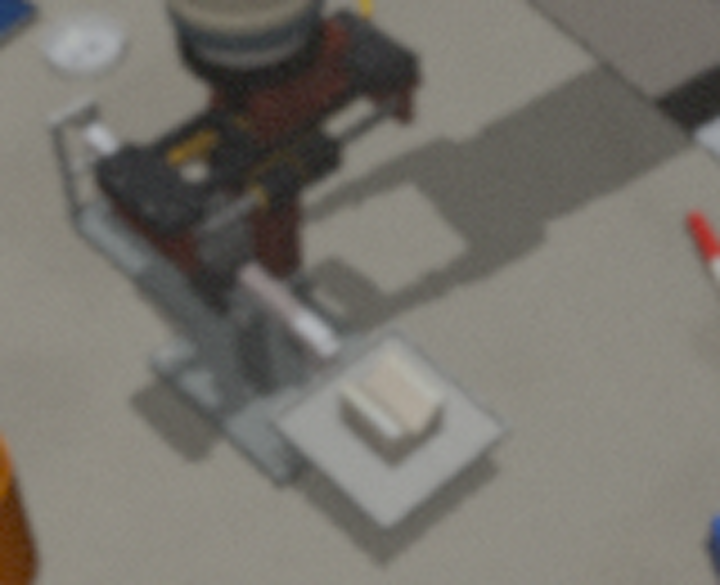

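Run:
```python
from h import *
K,k1,T=cam("side")
for nm,p in dict(tip=(.6418,.0143,.123),grasp=(.6418,.0143,.142),platemid=(.648,-.031,.13),bodyL=(.6418+.089,.0143+.012,.2),bodyR=(.6418-.089,.0143-.012,.2)).items():
    uv=cv2.projectPoints(np.array([p]),cv2.Rodrigues(T[:3,:3])[0],T[:3,3],K,np.array([k1,0,0,0.]))[0].ravel(); print(nm,((uv-[180,160])*4.5).round(0))
```

```text
tip [274. 259.]
grasp [272. 237.]
platemid [222. 210.]
bodyL [130. 252.]
bodyR [384.  86.]
```

Request:
{"op": "send_rows", "data": {
  "increments": [
    [[-6,0,0],[0,0,0],0],
    [[-12,0,0],[0,0,0],0],
    [[-16,0,0],[0,0,0],0],
    [[-18,0,0],[0,0,0],0],
    [[-20,0,0],[0,0,0],0]
  ]
}}

```text
time_s: 10.98
ee_pos: [0.6456, -0.0064, 0.1503]
tool_rot: [[-0.142, 0.99, 0.0], [0.99, 0.142, 0.0], [0.0, 0.0, -1.0]]
force: [1.3, -0.1, 0.5]
finger_gap: 0.0004
grasp_force: 0.0
```

Request:
{"op": "send_rows", "data": {
  "increments": [
    [[-2,0,0],[0,0,0],0],
    [[-4,0,0],[0,0,0],0],
    [[-6,0,0],[0,0,0],0],
    [[-8,0,0],[0,0,0],0],
    [[-10,0,0],[0,0,0],0]
  ]
}}

```text
time_s: 11.6
ee_pos: [0.6468, -0.0156, 0.1497]
tool_rot: [[-0.142, 0.99, -0.001], [0.99, 0.142, 0.001], [0.001, -0.0, -1.0]]
force: [0.0, 2.5, -0.8]
finger_gap: 0.0007
grasp_force: 1.6
```

Request:
{"op": "send_rows", "data": {
  "increments": [
    [[-2,0,0],[0,0,0],0],
    [[-4,0,0],[0,0,0],0],
    [[-6,0,0],[0,0,0],0],
    [[-8,0,0],[0,0,0],0],
    [[-10,0,0],[0,0,0],0]
  ]
}}

```text
time_s: 12.22
ee_pos: [0.6483, -0.0262, 0.1501]
tool_rot: [[-0.142, 0.99, -0.0], [0.99, 0.142, 0.0], [0.0, -0.0, -1.0]]
force: [-0.2, 3.8, -2.4]
finger_gap: 0.0006
grasp_force: 1.6
```

Request:
{"op": "send_rows", "data": {
  "increments": [
    [[-3,0,0],[0,0,0],0],
    [[-6,0,0],[0,0,0],0],
    [[-9,0,0],[0,0,0],0],
    [[-12,0,0],[0,0,0],0],
    [[-15,0,0],[0,0,0],0]
  ]
}}

```text
time_s: 12.85
ee_pos: [0.6505, -0.0411, 0.1501]
tool_rot: [[-0.142, 0.99, -0.0], [0.99, 0.142, -0.0], [0.0, -0.0, -1.0]]
force: [-1.0, 3.2, -3.1]
finger_gap: 0.0008
grasp_force: 1.6
```

Request:
{"op": "send_rows", "data": {
  "increments": [
    [[-3,0,0],[0,0,0],0],
    [[-6,0,0],[0,0,0],0],
    [[-9,0,0],[0,0,0],0],
    [[-12,0,0],[0,0,0],0],
    [[-15,0,0],[0,0,0],0]
  ]
}}

```text
time_s: 13.48
ee_pos: [0.6525, -0.056, 0.15]
tool_rot: [[-0.142, 0.99, -0.0], [0.99, 0.142, -0.0], [0.0, -0.0, -1.0]]
force: [0.4, 3.2, -3.2]
finger_gap: 0.0006
grasp_force: 1.6
```

Request:
{"op": "send_rows", "data": {
  "increments": [
    [[10,0,0],[0,0,0],0],
    [[20,0,0],[0,0,0],0],
    [[20,0,0],[0,0,0],0],
    [[20,0,0],[0,0,0],0],
    [[20,0,0],[0,0,0],0]
  ]
}}

```text
time_s: 14.1
ee_pos: [0.6498, -0.0361, 0.1502]
tool_rot: [[-0.142, 0.99, 0.0], [0.99, 0.142, -0.0], [-0.0, 0.0, -1.0]]
force: [0.7, 0.1, -0.1]
finger_gap: 0.0008
grasp_force: 0.0
```

Run:
```python
from h import *
tilt()
```

```text
top pan slope -0.0637 z@105 0.0516 507 beam [-0.0765  0.0876] 212 plate top y -0.0698
side pan slope -0.0807 z@105 0.0517 338 beam [-0.1005  0.0859] 190 plate top y -0.0316
```

Request:
{"op": "send_rows", "data": {
  "increments": [
    [[-8,0,0],[0,0,0],0],
    [[-14,0,0],[0,0,0],0],
    [[-17,0,0],[0,0,0],0],
    [[-19,0,0],[0,0,0],0],
    [[-21,0,0],[0,0,0],0]
  ]
}}

```text
time_s: 14.82
ee_pos: [0.6525, -0.0562, 0.1495]
tool_rot: [[-0.142, 0.99, -0.001], [0.99, 0.142, 0.001], [0.001, -0.001, -1.0]]
force: [0.2, 3.2, -1.5]
finger_gap: 0.0001
grasp_force: 1.6
```

Request:
{"op": "send_rows", "data": {
  "increments": [
    [[-3,0,0],[0,0,0],0],
    [[-6,0,0],[0,0,0],0],
    [[-9,0,0],[0,0,0],0],
    [[-12,0,0],[0,0,0],0],
    [[-16,0,0],[0,0,0],0]
  ]
}}

```text
time_s: 15.45
ee_pos: [0.6551, -0.0728, 0.1502]
tool_rot: [[-0.142, 0.99, 0.0], [0.99, 0.142, 0.0], [0.0, 0.0, -1.0]]
force: [-0.7, 3.0, -2.9]
finger_gap: 0.0006
grasp_force: 1.6
```

Request:
{"op": "send_rows", "data": {
  "increments": [
    [[10,0,0],[0,0,0],0],
    [[20,0,0],[0,0,0],0],
    [[20,0,0],[0,0,0],0],
    [[20,0,0],[0,0,0],0],
    [[20,0,0],[0,0,0],0]
  ]
}}

```text
time_s: 16.08
ee_pos: [0.6522, -0.0529, 0.1502]
tool_rot: [[-0.142, 0.99, 0.0], [0.99, 0.142, -0.0], [-0.0, 0.0, -1.0]]
force: [0.4, 0.2, -0.1]
finger_gap: 0.0004
grasp_force: 0.0
```

Request:
{"op": "send_rows", "data": {
  "increments": [
    [[0,0,0],[0,0,0],0],
    [[0,0,0],[0,0,0],0],
    [[0,0,0],[0,0,0],0]
  ]
}}

```text
time_s: 16.45
ee_pos: [0.6522, -0.0529, 0.1501]
tool_rot: [[-0.142, 0.99, -0.0], [0.99, 0.142, -0.0], [-0.0, -0.0, -1.0]]
force: [-1.2, -0.4, 0.1]
finger_gap: 0.0004
grasp_force: 0.0
```

Run:
```python
from h import *
tilt()
```

```text
top pan slope -0.0059 z@105 0.0584 513 beam [-0.0143  0.0872] 215 plate top y -0.0886
side pan slope -0.0173 z@105 0.0588 350 beam [-0.0408  0.0859] 215 plate top y -0.0479
```

Request:
{"op": "send_rows", "data": {
  "increments": [
    [[-8,0,0],[0,0,0],0],
    [[-14,0,0],[0,0,0],0],
    [[-17,0,0],[0,0,0],0],
    [[-19,0,0],[0,0,0],0],
    [[-21,0,0],[0,0,0],0]
  ]
}}

```text
time_s: 17.18
ee_pos: [0.655, -0.0731, 0.1498]
tool_rot: [[-0.142, 0.99, -0.001], [0.99, 0.142, 0.001], [0.001, -0.001, -1.0]]
force: [0.5, 3.6, -1.8]
finger_gap: 0.0007
grasp_force: 1.5
```

Request:
{"op": "send_rows", "data": {
  "increments": [
    [[-1,0,0],[0,0,0],0],
    [[-2,0,0],[0,0,0],0],
    [[-3,0,0],[0,0,0],0],
    [[-3,0,0],[0,0,0],0]
  ]
}}

```text
time_s: 17.68
ee_pos: [0.6556, -0.0766, 0.1501]
tool_rot: [[-0.142, 0.99, -0.0], [0.99, 0.142, -0.0], [-0.0, -0.0, -1.0]]
force: [0.2, 1.8, -0.4]
finger_gap: 0.0002
grasp_force: 1.1
```

Request:
{"op": "send_rows", "data": {
  "increments": [
    [[5,0,0],[0,0,0],0],
    [[15,0,0],[0,0,0],0],
    [[20,0,-10],[0,0,0],0],
    [[20,0,-40],[0,0,0],0],
    [[20,0,-70],[0,0,0],0]
  ]
}}

```text
time_s: 18.3
ee_pos: [0.6527, -0.0563, 0.2218]
tool_rot: [[-0.142, 0.99, 0.001], [0.99, 0.142, -0.0], [-0.0, 0.001, -1.0]]
force: [0.5, 0.4, 0.3]
finger_gap: 0.0004
grasp_force: 0.0
```

Request:
{"op": "send_rows", "data": {
  "increments": [
    [[0,-30,-20],[0,0,0],0],
    [[0,-60,-20],[0,0,0],0],
    [[0,-60,-20],[0,0,0],0],
    [[0,-60,-20],[0,0,0],0],
    [[0,-60,-20],[0,0,0],0]
  ]
}}

```text
time_s: 18.92
ee_pos: [0.5939, -0.0651, 0.2397]
tool_rot: [[-0.142, 0.99, -0.001], [0.99, 0.142, 0.0], [0.0, -0.0, -1.0]]
force: [0.6, 0.2, -0.0]
finger_gap: 0.0006
grasp_force: 0.0
```

Run:
```python
from h import *
o=tilt()
for n in o:
    im,B=o[n]; m=(abs(B[...,0])<.04)&(B[...,1]>.06)&(B[...,1]<.15)&(B[...,2]>.078)&(B[...,2]<.11)
    if m.sum()>5:
        c,s,a=cv2.minAreaRect(B[m][:,:2].astype(np.float32)); print(n,"block",np.round(c,4),np.round(s,4),round(a,1),np.percentile(B[m][:,2],95).round(4))
save(o["side"][0][160:290,180:340],"final.png",4.5)
plan([.642,0,.148],8.2)
```

```text
top pan slope 0.001 z@105 0.0602 507 beam [0.0123 0.0877] 187 plate top y None
side pan slope 0.0056 z@105 0.0603 344 beam [-0.0067  0.0862] 267 plate top y -0.0898
top block [-0.0004  0.106 ] [0.0453 0.0411] 89.8 0.0969
side block [0.0005 0.1085] [0.0469 0.0404] 89.5 0.0954
t 19.02 p [ 0.5938 -0.0651  0.2396] shift [57.6 57.  91.5] turn [-0.04 -0.02 -0.03] F [0.4 0.5 0.1] gap 0.0005 gf 0.0
```

View pics/final.png

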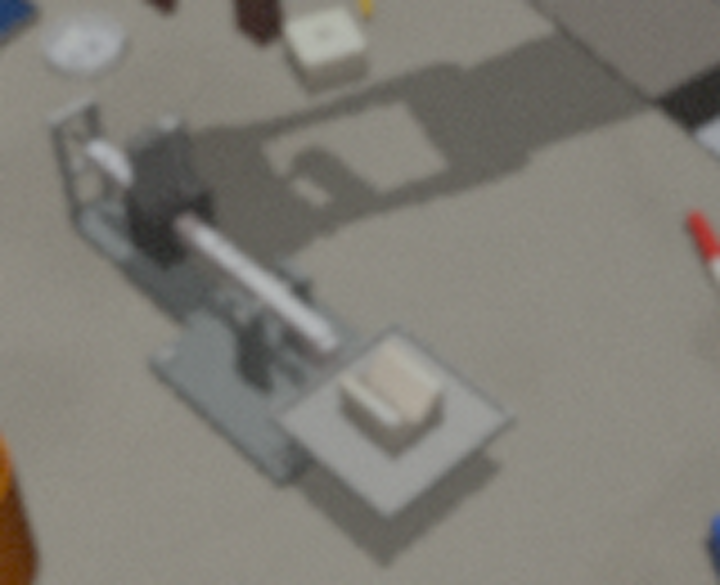

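The block stands centred on the pan, the beam looks level and the arm is clear of the balance. I'll let it settle, then confirm over several frames.

Request:
{"op": "send_rows", "data": {
  "increments": [
    [[0,-10,-10],[0,0,0],0],
    [[0,-10,-10],[0,0,0],0],
    [[0,-10,-10],[0,0,0],0],
    [[0,-10,-10],[0,0,0],0],
    [[0,-10,-10],[0,0,0],0]
  ]
}}

```text
time_s: 19.65
ee_pos: [0.5834, -0.0666, 0.2499]
tool_rot: [[-0.142, 0.99, -0.0], [0.99, 0.142, 0.0], [0.0, -0.0, -1.0]]
force: [0.3, 0.0, 0.7]
finger_gap: 0.0005
grasp_force: 0.0
```

Run:
```python
from h import *
tilt();tilt();tilt()
```

```text
top pan slope 0.0053 z@105 0.0601 512 beam [-0.0213  0.0872] 197 plate top y None
side pan slope 0.0029 z@105 0.0604 334 beam [-0.0041  0.0867] 262 plate top y -0.0897
top pan slope 0.0079 z@105 0.0601 516 beam [-0.0175  0.087 ] 206 plate top y None
side pan slope 0.0019 z@105 0.0605 333 beam [-0.0045  0.0866] 260 plate top y -0.09
top pan slope -0.0001 z@105 0.0601 521 beam [-0.0061  0.0874] 195 plate top y None
side pan slope 0.0007 z@105 0.0604 334 beam [-0.0083  0.0861] 262 plate top y -0.0903
```

Pan height and slope put the tilt at about 0.00 to 0.005 rad and steady, so I'm handing in.

```bash
python3 -c "
from h import *
print(env.hand_in())"
```

```text
the job is handed in; nothing more can be done
None
```

I handed the job in at about 20 s: the vee block stands upright within about 5 mm of the pan's centre, the beam rests within about 0.005 rad of level with nothing touching it, and no bystander was touched; the hand-in gave no verdict.

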